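Prove the left-hand clamp spindle in the test nut

ROBOT

A 6-joint arm with a two-finger parallel gripper is mounted at the origin on the work surface. World frame = base frame: x ahead of the robot, y to its left, z up, the work surface at z = 0. Lengths are in m, angles in rad, forces in N, time in s.
With the tool pointing down it reaches from about 0.325 to 0.775 m from the base axis. Payload 5.5 kg.
Tool frame: the origin (TCP) lies between the finger pads; the fingertips stand 14 mm ahead of it and the grasp point (between the pads) lies 5 mm behind it (tcp_to_tips is the distance from the TCP to the fingertips, in m); x points along the fingers, y is the direction in which the jaws open and shut, and the axes are right-handed (so a half turn about x gives the same grasp; the last joint's range is limited). The gripper opens to 88 mm and grips with 3 to 60 N. Pads are 20 mm wide; open, the fingers measure 115 mm over their backs; the gripper's body (75 mm by 178 mm) begins 61 mm behind the grasp point.
Start: joints at [1.157, 0.091, 1.231, -0, 1.82, -0.057], TCP at [0.21, 0.562, 0.237] pointing down, gripper open.
Joint ranges: [-2.87, 2.87], [-0.86, 2.18], [0.17, 2.46], [-1.51, 4.65], [0.06, 2.69], [-2.65, 2.65]. Speed limits (rad/s): [2.57, 2.57, 3.01, 3.14, 3.14, 3.14].

INTERFACE

Orientations are given as a rotation vector (axis times angle).
In Python, from bench import * gives the robot as it stands.
- The arm moves only by the tool arm_command, never from a script. Its argument "motion" is a list of rows, each a list of 5 numbers: the gripper command: -1 is shut, 1 is fully open, values between are in proportion, then the shift along the world's x, y, z in m, then the turn about the world's z in rad. In form: [[gripper, x, y, z, turn], ...]. A call has 1 to 5 rows; each row shifts and turns the commanded pose from where the row before left it; what a row does not reach is not made up. A row lasts 1/12 s, in which the tool goes at most 41.7 mm and 7.16 degrees, less where a joint would pass 70% of its speed; a pose out of reach is approached as far as the arm can. A call with a gripper value outside its range is refused whole. The fingers move at their own pace and stop on an object; the grip force is fixed at half the most. Time passes only in rows, so rows that do not move let the fingers close. It gives the time, the measured TCP pose, the force and the opening at its end, in the units of the state.
- observe(): the state, without advancing time (a new reading comes with each control period).
- read_camera(name): name is "side" or "top" or "wrist"; returns (picture, depth): 480x640x3 uint8, red, green, blue; 480x640 float32, m along the optical axis (not along the pixel's ray), 0 where there is no reading.
- calibration(name): a dict with "intrinsics" (3x3 intrinsics, pixels), "distortion" ([k1, k2, p1, p2, k3] as OpenCV has them; the pictures are not rectified), "pose" (4x4, takes a point from camera to world coordinates). Camera axes: x right, y down, z forward; pixel columns grow to the right and rows downward; lengths in m; the calibration is good to about 2 mm. A picture is of the moment at which its call begins: read the wrist's pose just before it. calibration takes no time and is no camera call; for the wrist camera it gives the pose at the moment of the call.
- finish_job(): hands the job in, once; it reports no verdict.
The state is a dict: "t": time; "joint_positions": joint angles; "dq": joint speeds; "tau": joint torques, N m; "eef_pos": TCP position; "tool_rot": TCP orientation; "force": force on the tool from outside, world axes, zero at the start; "ft_torque": the same for the moment, N m; "finger_gap": opening from 0.0 (shut) to 1.0 (fully open).
Only numpy, scipy, OpenCV 4.12 (cv2) and the standard library are available. Lean on these libraries where they do the work, as an engineer would, in place of code of your own. Each camera call takes 0.05 s, during which the arm holds its last target. There are 200 camera calls.

TASK

One of the clamp spindles in the white rack has a left-hand thread. Prove it in the thread tester: without turning it, push it straight down through the free-running test nut until its tip is down at the base disc, so that the nut spins clockwise. Then draw it out and stand it in the red cup, leaving the right-hand spindle in its place in the rack.

Things in the scene. Friction and masses are not known exactly. Their poses are not given: they have to be found in the camera images.
- lh_spindle: Left-hand spindle, upright in the rack, 104 mm tall, 0.2 kg. Aluminium head, 38 mm diameter, 70 to 104 mm above the tip, with a red groove round it and a red ring on top. Shank 37 mm: dark 16 mm core, four steep brass ribs leaning up to the left; they start thin 4 mm above the tip and are full size from 18 mm. Origin: centre of the tip's end face, z up to the head; its yaw does not matter.
- rh_spindle: Right-hand spindle, the same size and frame, ribs leaning up to the right, no red on its head; it stands in another hole of the rack and stays there. The third hole holds a smooth pin with the same head and no thread, of no interest.
- rack: White rack, fixed, 64 (x) x 290 (y) x 28 (z) mm, origin at the centre of its underside. Three holes along its y, 100 mm apart, the middle one at its centre: 42 mm wide, 20 mm deep (floor 8 mm above the bench). Which of the three stands where varies.
- tester: Fixed tester. Origin on the bench on the nut's axis. Base disc 110 mm wide, 12 thick; yellow nut 72 mm wide, 50 bore, 56 to 74 mm up, on soft springs (gives sideways and down); four roller pins at 65 mm height leave a 24 mm opening. Within 4 mm of the axis, at any yaw, a spindle enters under a few N (if it catches, lift and push again). Tip on the disc, its head's underside is 8 mm above the nut.
- test_nut (a joint): Turn of the test nut in rad about the upright axis, positive clockwise seen from above, near 0 at the start (red pointer by the white mark). It turns freely and stays where left. A left-hand spindle pushed down unturned drives it clockwise by 1 to 3 rad, a right-hand one the other way; it may turn back as the spindle is drawn out.
- red_cup: Red round cup, fixed to the bench: 74 mm outer and 66 mm inner diameter, 60 mm tall, inner floor 5 mm above the bench. Origin at the centre of its underside, z up. A spindle let go in it may lean on the rim. A like blue cup on the other side is not used.
Things that resemble listed ones, but are neither listed nor needed, are in the scene too. What is shaped like the red_cup but black or brown is not meant.

How it is judged:
On the way:
1. left-hand spindle down through the nut: tip within 12 mm of the base disc and 10 mm of the axis, upright within 12 degrees, nut turned clockwise past 0.35 rad (z of lh_spindle in the frame of tester below 0.024 m and horizontal distance between lh_spindle and tester below 0.01 m and angle between lh_spindle's own z axis and vertical below 0.21 rad and value of joint test_nut above 0.35 rad), for 0.1 s.
At the end, for the whole second after the job is handed in: The left-hand spindle stands at rest in the red cup, tip down (tip within 34 mm of the cup's axis and below 25 mm above its underside, head up, leaning at most 51 degrees), and the right-hand spindle still stands in its hole in the rack (moved less than 25 mm, tilted less than 17 degrees) (horizontal distance between lh_spindle and red_cup below 0.034 m and z of lh_spindle in the frame of red_cup below 0.025 m and angle between lh_spindle's own z axis and vertical below 0.9 rad and linear speed of lh_spindle below 0.03 m/s and distance of rh_spindle from where it was at the start of the episode below 0.025 m and angle between rh_spindle's own z axis and vertical below 0.3 rad); the robot touches nothing.
It fails at once if the right-hand spindle is taken out of its place (moved more than 40 mm) (distance of rh_spindle from where it was at the start of the episode above 0.04 m).
It also fails if it takes over 53 s, if anything falls off the work surface, if the arm or the gripper's body presses on something with over 40 N, if the wrist force passes 120 N, or if a joint passes its speed limit or range.

## Working session

There is one attempt and no reset: what is moved stays moved. The work goes in short steps, Python scripts to look and compute and a tool call to move; the robot and the scene stay as the last step left them, time stands still between calls to the robot, and variables do not carry over. Pictures are saved under pics/ and viewed, about 8 in all and at most 12, crops included, and the job is handed in when it is done.

Besides the shell and the picture viewer there is one more tool, called after "Request:" in YAML: its name, and indented under it one key for each argument. arm_command: Moves the arm, as the interface text tells. Its arguments: {"type":"object","properties":{"motion":{"type":"array","items":{"type":"array","items":{"type":"number"}}}},"required":["motion"]}

```bash
mkdir -p pics; cat > h.py <<'E'
from bench import *
import numpy as np, cv2
def ray(c,uv):
    K=np.array(c["intrinsics"]);D=np.array(c["distortion"],float);T=np.array(c["pose"])
    p=cv2.undistortPoints(np.array([[uv]],float),K,D)[0,0]
    return T[:3,3],T[:3,:3]@np.array([p[0],p[1],1])
def onz(c,uv,z):
    o,d=ray(c,uv);return o+d*(z-o[2])/d[2]
def proj(c,P):
    T=np.linalg.inv(np.array(c["pose"]));
    r,_=cv2.Rodrigues(T[:3,:3]);return cv2.projectPoints(np.array(P,float).reshape(-1,1,3),r,T[:3,3],np.array(c["intrinsics"]),np.array(c["distortion"],float))[0].reshape(-1,2)
def shot(n):
    c=calibration(n);im,d=read_camera(n);return c,im,d
def save(f,im): cv2.imwrite("pics/"+f,im[...,::-1])
E
python3 - <<'E'
from h import *
for n in("top","side"):
    c,im,d=shot(n);save(n+"0.png",im);np.savez(n+"0.npz",im=im,d=d);print(n,np.round(c["pose"],3).tolist(),np.round(c["intrinsics"],0).tolist())
print(observe())
E
```

```text
top [[0.02, -0.992, 0.125, 0.399], [-1.0, -0.02, -0.003, 0.013], [0.005, -0.125, -0.992, 1.082], [0.0, 0.0, 0.0, 1.0]] [[587.0, 0.0, 311.0], [0.0, 587.0, 231.0], [0.0, 0.0, 1.0]]
side [[0.919, -0.256, 0.298, 0.129], [-0.393, -0.603, 0.694, -0.907], [0.002, -0.755, -0.656, 0.947], [0.0, 0.0, 0.0, 1.0]] [[593.0, 0.0, 323.0], [0.0, 593.0, 232.0], [0.0, 0.0, 1.0]]
{'t': 0.1, 'joint_positions': array([ 1.15729820e+00,  9.17227607e-02,  1.23176257e+00, -2.14372244e-05,
        1.81984520e+00, -5.67149220e-02]), 'dq': array([-0.00185254,  0.00036444, -0.00116304,  0.00101129, -0.00044791,
        0.00049223]), 'tau': array([ 2.54329272e-03, -4.47855449e+01, -4.07569027e+01,  7.00845500e-02,
        2.84349429e-02, -1.18539811e-04]), 'eef_pos': array([0.20946802, 0.56196809, 0.23565801]), 'tool_rot': array([ 0.2786298 ,  1.55299142, -0.28130389]), 'force': array([ 0.19563401, -0.58421162, -0.64996893]), 'ft_torque': array([-0.01150464,  0.0322691 , -0.00333291]), 'finger_gap': 0.9998354161581582}
```

View pics/top0.png

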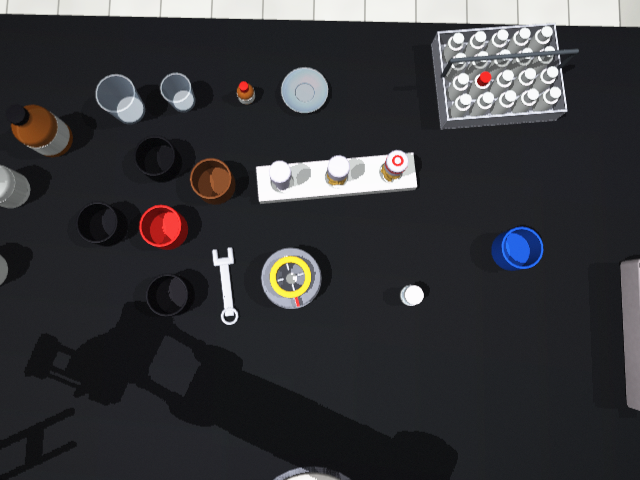

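View pics/side0.png

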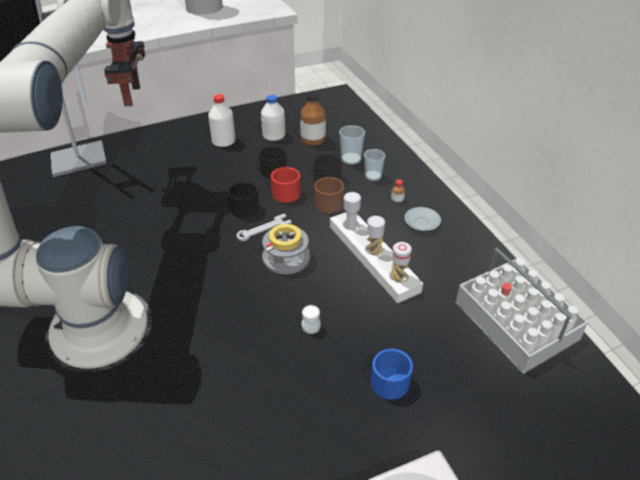

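Top view: the robot's arm is not in view. The rack holds heads at (280,172), (338,168) and (397,160), the last with a red ring. The tester is at (291,277), the red cup at (163,227). 
Lookalikes for the left-hand spindle are the plain pin at (280,172), the rh spindle at (338,168), the white-headed piece standing alone at (412,295) and the red-capped vial at (485,78). I choose (397,160), which has the red ring.

```bash
python3 - <<'E'
from h import *
A=np.load("top0.npz")["im"];B=np.load("side0.npz")["im"];ct=calibration("top");cs=calibration("side")
def cen(im,lo,hi,box,red=False):
    x0,y0,x1,y1=box;h=cv2.cvtColor(im,cv2.COLOR_RGB2HSV);m=cv2.inRange(h,lo,hi)
    if red:m|=cv2.inRange(h,(170,lo[1],lo[2]),(180,255,255))
    k=np.zeros_like(m);k[y0:y1,x0:x1]=m[y0:y1,x0:x1]
    p=cv2.findNonZero(k);e=cv2.fitEllipse(cv2.convexHull(p));return np.array(e[0]),e,len(p)
def two(a,b):
    o,d=ray(ct,a);p,q=ray(cs,b);s=np.linalg.lstsq(np.c_[d,-q],p-o,rcond=None)[0]
    x,y=o+s[0]*d,p+s[1]*q;return (x+y)/2,np.linalg.norm(x-y)
R=((0,120,80),(8,255,255));Y=((22,120,120),(35,255,255))
for n,l,bt,bs,z in(("lh",R,(380,145,415,170),(385,235,418,256),.112),("nut",Y,(260,250,325,305),(262,220,308,255),.074),("cup",R,(135,200,192,252),(265,165,305,205),.06)):
    a=cen(A,*l,bt,True if n!="nut" else False);b=cen(B,*l,bs,n!="nut")
    print(n,a,b,"\n top",onz(ct,a[0],z).round(4),"side",onz(cs,b[0],z).round(4),[v.round(4) for v in map(np.asarray,two(a[0],b[0]))])
# rack top corners / heads in top
g=cv2.cvtColor(A,cv2.COLOR_RGB2HSV);m=cv2.inRange(g,(0,0,170),(180,60,255));k=np.zeros_like(m);k[140:210,245:425]=m[140:210,245:425]
print([onz(ct,p,.028).round(3)[:2].tolist() for p in cv2.boxPoints(cv2.minAreaRect(cv2.findNonZero(k)))])
for u in((281,171),(338,167),(397,160)):print(onz(ct,u,.112).round(3))
s1=cv2.resize(B[185:300,325:430],None,fx=5,fy=5,interpolation=cv2.INTER_CUBIC)
save("crop1.png",s1)
E
```

```text
Traceback (most recent call last):
cv2.error: OpenCV(4.12.0) /io/opencv/modules/imgproc/src/convhull.cpp:143: error: (-215:Assertion failed) total >= 0 && (depth == CV_32F || depth == CV_32S) in function 'convexHull'
```

```bash
cat > m.py <<'E'
from h import *
def cloud(c,d):
    v,u=np.mgrid[:480,:640];q=cv2.undistortPoints(np.stack([u,v],-1).reshape(-1,1,2).astype(float),np.array(c["intrinsics"]),np.array(c["distortion"],float)).reshape(480,640,2)
    T=np.array(c["pose"]);return np.dstack([q[...,0]*d,q[...,1]*d,d])@T[:3,:3].T+T[:3,3]
def redm(im,s=90):
    h=cv2.cvtColor(im,cv2.COLOR_RGB2HSV);return (cv2.inRange(h,(0,s,60),(9,255,255))|cv2.inRange(h,(168,s,60),(180,255,255)))>0
def yelm(im): return cv2.inRange(cv2.cvtColor(im,cv2.COLOR_RGB2HSV),(20,110,80),(36,255,255))>0
E
python3 - <<'E'
from m import *
for n,bx in(("top",dict(lh=(378,143,418,190),nut=(260,250,325,305),cup=(135,200,192,252))),("side",dict(lh=(385,232,418,275),nut=(262,220,308,255),cup=(265,165,305,205)))):
    z=np.load(n+"0.npz");im,d=z["im"],z["d"];c=calibration(n);P=cloud(c,d)
    for k,(x0,y0,x1,y1) in bx.items():
        b=np.zeros((480,640),bool);b[y0:y1,x0:x1]=1
        zl={"lh":.107,"nut":.068,"cup":.055}[k]
        m=b&(d>0)&(P[...,2]>zl)&((P[...,2]<zl+.02))
        if k=="cup":m&=redm(im)
        if k=="nut":m&=yelm(im)
        q=P[m];
        if len(q)<5:print(n,k,"few",len(q),P[b][:,2].max());continue
        e=cv2.minEnclosingCircle(q[:,:2].astype(np.float32)*1000)
        uv=np.argwhere(m)[:,::-1]
        print(n,k,len(q),"z",q[:,2].mean().round(4),"circ mm",np.round(e[0],1),round(e[1],1),"mean",q.mean(0).round(4),"uv",uv.mean(0).round(1))
c=calibration("top")
for u in((281,171),(338,167),(397,160)):print(onz(c,u,.112).round(3))
B=np.load("side0.npz")["im"]
save("crop1.png",cv2.resize(B[185:300,325:430],None,fx=5,fy=5,interpolation=cv2.INTER_CUBIC))
E
```

```text
top lh 389 z 0.1127 circ mm [ 643.8 -132.1] 19.3 mean [ 0.6432 -0.1316  0.1127] uv [397.  161.2]
top nut 690 z 0.0746 circ mm [446.8  45.3] 35.7 mean [0.4467 0.0454 0.0746] uv [290.  276.7]
top cup 326 z 0.06 circ mm [532.2 275.9] 37.5 mean [0.532  0.2751 0.06  ] uv [160.4 225.7]
side lh 167 z 0.1103 circ mm [ 641.5 -134.1] 21.2 mean [ 0.6415 -0.1344  0.1103] uv [401.8 248. ]
side nut 297 z 0.0719 circ mm [446.3  43.8] 37.7 mean [0.445  0.0418 0.0719] uv [285. 235.]
side cup 116 z 0.0581 circ mm [532.6 274.2] 40.7 mean [0.5329 0.2754 0.0581] uv [285.7 175.1]
[0.622 0.064 0.112]
[ 0.631 -0.032  0.112]
[ 0.645 -0.132  0.112]
```

View pics/crop1.png

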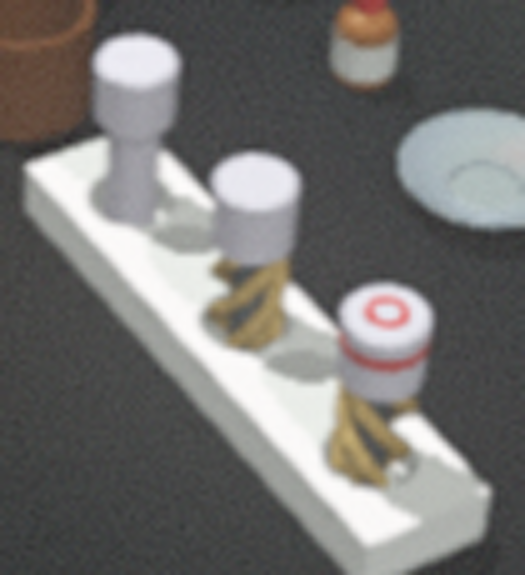

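The crop shows the front spindle (385,320 in the crop), with red ring and groove and ribs leaning up-left. The middle one's ribs lean up-right and the rear one is smooth. So the LH target is confirmed at (0.643,-0.133).

```bash
python3 - <<'E'
from h import *
s=observe();R=cv2.Rodrigues(np.array(s["tool_rot"]))[0];print(R.round(3),s["eef_pos"])
E
```

```text
[[-0.001  0.349  0.937]
 [-0.002  0.937 -0.349]
 [-1.    -0.002 -0.   ]] [0.20946802 0.56196809 0.23565801]
```

Request:
arm_command:
  motion:
    - [1, 0.022, -0.034, 0, 0]
    - [1, 0.022, -0.034, 0, 0]
    - [1, 0.022, -0.034, 0, 0]
    - [1, 0.022, -0.034, 0, 0]
    - [1, 0.022, -0.034, 0, 0]

```text
t: 0.52
eef_pos: [0.32, 0.3905, 0.2361]
tool_rot: [0.279, 1.553, -0.28]
force: [1.1, 0.1, 0.5]
finger_gap: 1.003
```

Request:
arm_command:
  motion:
    - [1, 0.0215, -0.035, 0, -0.11]
    - [1, 0.0215, -0.035, 0, -0.11]
    - [1, 0.0215, -0.035, 0, -0.11]
    - [1, 0.0215, -0.035, 0, -0.11]
    - [1, 0.0215, -0.035, 0, -0.11]

```text
t: 0.93
eef_pos: [0.4275, 0.2153, 0.2364]
tool_rot: [0.712, 1.451, -0.712]
force: [0.8, 0.7, 0.3]
finger_gap: 1.001
```

Request:
arm_command:
  motion:
    - [1, 0.0215, -0.035, 0, -0.11]
    - [1, 0.0215, -0.035, 0, -0.11]
    - [1, 0.0215, -0.035, 0, -0.11]
    - [1, 0.0215, -0.035, 0, -0.11]
    - [1, 0.0215, -0.035, 0, -0.11]

```text
t: 1.35
eef_pos: [0.5351, 0.0402, 0.2363]
tool_rot: [1.129, 1.259, -1.129]
force: [1.3, 0.4, 0.8]
finger_gap: 1.0
```

Request:
arm_command:
  motion:
    - [1, 0.0215, -0.035, 0, 0]
    - [1, 0.0215, -0.035, 0, 0]
    - [1, 0.0215, -0.035, 0, 0]
    - [1, 0.011, -0.02, 0, 0]
    - [1, 0, 0, 0, 0]

```text
t: 1.77
eef_pos: [0.611, -0.0872, 0.2343]
tool_rot: [1.127, 1.26, -1.131]
force: [0.5, 0.3, 0.1]
finger_gap: 0.998
```

```bash
python3 - <<'E'
from m import *
s=observe();R=cv2.Rodrigues(np.array(s["tool_rot"]))[0];print(R[:,1].round(3),s["eef_pos"],s["t"],s["joint_positions"].round(2))
c,im,d=shot("wrist");save("w1.png",im)
P=cloud(c,d);m=(d>0)&(abs(P[...,2]-.112)<.006)
n,l,st,ce=cv2.connectedComponentsWithStats(m.astype(np.uint8))
for i in range(1,n):
    if st[i,4]>300:
        e=cv2.minEnclosingCircle(P[l==i][:,:2].astype(np.float32)*1000);print(st[i],np.round(e[0],1),round(e[1],1),P[l==i].mean(0).round(4))
E
```

```text
[ 0.994  0.109 -0.003] [ 0.61096397 -0.08722763  0.23426743] 1.7667 [-0.2   0.14  1.18 -0.    1.82 -0.31]
[ 335    0   62   33 1592] [622.5  64.6] 18.5 [0.6228 0.0577 0.1116]
[ 333  136   58   57 2538] [633.2 -32.5] 19.1 [ 0.6329 -0.0323  0.1118]
[ 333  276   51   50 1961] [ 644.4 -131.8] 19.3 [ 0.6439 -0.1303  0.1119]
```

View pics/w1.png

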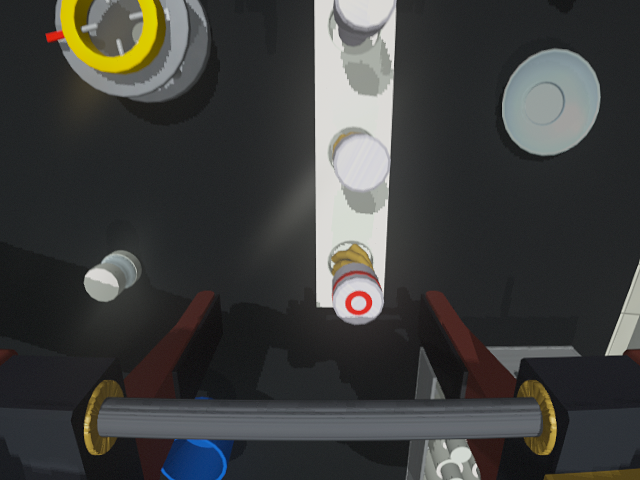

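The wrist picture shows the red-ringed head at (357,302), well between the fingers, at about (0.644,-0.1315). I move over it, lower and grip.

Request:
arm_command:
  motion:
    - [1, 0.0165, -0.022, 0, 0]
    - [1, 0.0165, -0.022, 0, 0]
    - [1, 0, 0, -0.03, 0]
    - [1, 0, 0, -0.03, 0]
    - [1, 0, 0, -0.03, 0]

```text
t: 2.23
eef_pos: [0.6432, -0.1256, 0.146]
tool_rot: [1.125, 1.261, -1.123]
force: [0.3, 0.1, -1.0]
finger_gap: 0.997
```

Request:
arm_command:
  motion:
    - [1, 0, 0, -0.03, 0]
    - [1, 0, 0, -0.02, 0]
    - [1, 0, 0, 0, 0]
    - [1, 0, 0, 0, 0]
    - [1, 0, 0, 0, 0]

```text
t: 2.65
eef_pos: [0.6437, -0.126, 0.0989]
tool_rot: [1.125, 1.259, -1.123]
force: [-0.1, 0.2, 1.8]
finger_gap: 1.001
```

```bash
python3 - <<'E'
from h import *
s=observe();print(s["eef_pos"],s["force"])
E
```

```text
[ 0.64366929 -0.12601813  0.09886059] [-0.13541333  0.20514257  1.77730343]
```

Request:
arm_command:
  motion:
    - [1, 0.0005, -0.0055, -0.004, 0]
    - [1, 0, 0, 0, 0]
    - [-1, 0, 0, 0, 0]
    - [-1, 0, 0, 0, 0]
    - [-1, 0, 0, 0, 0]

```text
t: 3.07
eef_pos: [0.6438, -0.1324, 0.0932]
tool_rot: [1.125, 1.26, -1.124]
force: [0.2, -0.2, -0.1]
finger_gap: 0.812
```

Request:
arm_command:
  motion:
    - [-1, 0, 0, 0, 0]
    - [-1, 0, 0, 0, 0]
    - [-1, 0, 0, 0, 0]
    - [-1, 0, 0, 0, 0]
    - [-1, 0, 0, 0, 0]

```text
t: 3.48
eef_pos: [0.6436, -0.1323, 0.0926]
tool_rot: [1.125, 1.261, -1.125]
force: [1.2, -0.4, 0.4]
finger_gap: 0.432
```

Request:
arm_command:
  motion:
    - [-1, 0, 0, 0.02, 0]
    - [-1, 0, 0, 0.03, 0]
    - [-1, 0, 0, 0.03, 0]
    - [-1, 0, 0, 0.03, 0]
    - [-1, 0, 0, 0.03, 0]

```text
t: 3.9
eef_pos: [0.6432, -0.1321, 0.2332]
tool_rot: [1.124, 1.262, -1.126]
force: [1.1, -0.2, -2.3]
finger_gap: 0.429
```

Request:
arm_command:
  motion:
    - [-1, -0.025, 0.022, 0, 0]
    - [-1, -0.025, 0.022, 0, 0]
    - [-1, -0.025, 0.022, 0, 0]
    - [-1, -0.025, 0.022, 0, 0]
    - [-1, -0.025, 0.022, 0, 0]

```text
t: 4.32
eef_pos: [0.5171, -0.0214, 0.2318]
tool_rot: [1.125, 1.262, -1.126]
force: [0.7, -0.3, -0.8]
finger_gap: 0.428
```

Request:
arm_command:
  motion:
    - [-1, -0.025, 0.022, 0, 0]
    - [-1, -0.025, 0.022, 0, 0]
    - [-1, -0.022, 0.022, 0, 0]
    - [-1, 0, 0, 0, 0]
    - [-1, 0, 0, 0, 0]

```text
t: 4.73
eef_pos: [0.4459, 0.0446, 0.2329]
tool_rot: [1.124, 1.261, -1.122]
force: [-0.1, -0.3, -1.8]
finger_gap: 0.428
```

```bash
python3 - <<'E'
from m import *
s=observe();print(s["eef_pos"],s["t"],s["finger_gap"],s["force"])
for n,zl in(("wrist",0),("top",0),("side",0)):
    c,im,d=shot(n);save(n+"2.png",im);P=cloud(c,d)
    m=yelm(im)&(d>0)&(abs(P[...,2]-.074)<.006)&(abs(P[...,0]-.447)<.06)&(abs(P[...,1]-.045)<.06)
    q=P[m]
    if len(q)>20:print(n,len(q),np.round(cv2.minEnclosingCircle(q[:,:2].astype(np.float32)*1000)[0],1),q.mean(0).round(4))
c=calibration("side");im=cv2.imread("pics/side2.png");u=proj(c,[.447,.045,.12])[0].astype(int);print(u)
w=cv2.imread("pics/wrist2.png")
a=cv2.resize(im[u[1]-70:u[1]+70,u[0]-60:u[0]+60],(480,560),interpolation=cv2.INTER_CUBIC)
cv2.imwrite("pics/c2.png",np.hstack([a,cv2.resize(w[200:480,120:280+0],(320,560))]))
E
```

```text
[0.4458565  0.04458508 0.2328608 ] 4.7333 0.4282259206311525 [-0.14178705 -0.27291545 -1.82992476]
wrist 2689 [447.   46.2] [0.4461 0.055  0.0738]
side 304 [445.8  44. ] [0.4443 0.0425 0.0718]
[284 217]
```

View pics/c2.png

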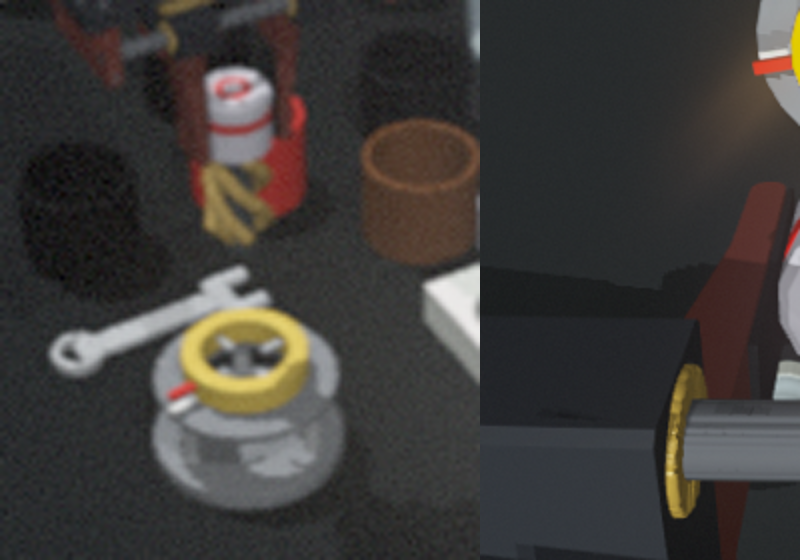

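Side crop: the left-hand spindle hangs upright, red ring up, above the nut; the pointer is by the white mark. Next I lower it, slowly from the pins on.

Request:
arm_command:
  motion:
    - [-1, 0.001, 0.0, -0.03, 0]
    - [-1, 0, 0, -0.03, 0]
    - [-1, 0, 0, -0.012, 0]
    - [-1, 0, 0, -0.006, 0]
    - [-1, 0, 0, -0.006, 0]

```text
t: 5.3
eef_pos: [0.4478, 0.0433, 0.1483]
tool_rot: [1.125, 1.261, -1.126]
force: [-0.1, 0.0, -1.1]
finger_gap: 0.428
```

Request:
arm_command:
  motion:
    - [-1, 0, 0, -0.004, 0]
    - [-1, 0, 0, -0.004, 0]
    - [-1, 0, 0, -0.004, 0]
    - [-1, 0, 0, -0.004, 0]
    - [-1, 0, 0, -0.004, 0]

```text
t: 5.72
eef_pos: [0.4479, 0.0438, 0.1289]
tool_rot: [1.125, 1.26, -1.124]
force: [-0.2, -0.1, -2.2]
finger_gap: 0.423
```

Force is low, so it is running in freely. I nudge it slightly towards the axis and continue.

Request:
arm_command:
  motion:
    - [-1, -0.0005, 0.001, -0.004, 0]
    - [-1, 0, 0, -0.004, 0]
    - [-1, 0, 0, -0.004, 0]
    - [-1, 0, 0, -0.004, 0]
    - [-1, 0, 0, -0.004, 0]

```text
t: 6.13
eef_pos: [0.447, 0.0448, 0.1082]
tool_rot: [1.125, 1.261, -1.125]
force: [0.2, 0.0, -2.1]
finger_gap: 0.425
```

Request:
arm_command:
  motion:
    - [-1, 0, 0, -0.004, 0]
    - [-1, 0, 0, -0.003, 0]
    - [-1, 0, 0, -0.002, 0]
    - [-1, 0, 0, 0, 0]
    - [-1, 0, 0, 0, 0]

```text
t: 6.55
eef_pos: [0.4471, 0.0447, 0.0996]
tool_rot: [1.125, 1.261, -1.125]
force: [-0.4, -0.2, -1.3]
finger_gap: 0.427
```

```bash
python3 - <<'E'
from m import *
s=observe();print(s["eef_pos"],s["t"],s["finger_gap"],s["force"])
c,im,d=shot("side");u=proj(c,[.447,.045,.09])[0].astype(int)
a=cv2.resize(im[u[1]-50:u[1]+50,u[0]-50:u[0]+50],(500,500),interpolation=cv2.INTER_CUBIC);save("c3.png",a)
E
```

```text
[0.44707246 0.04470153 0.09959798] 6.55 0.4272894798667991 [-0.40502951 -0.15447885 -1.34771268]
```

View pics/c3.png

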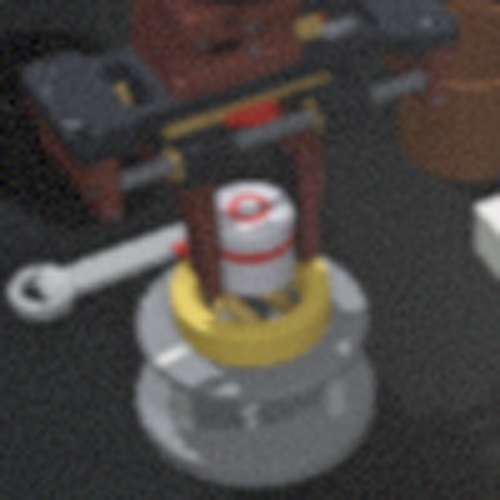

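The crop shows the head upright over the nut, a few mm above it. The red pointer has gone from the white mark at (170,355) round to the rear-left (180,248), clockwise by over 1 rad. I draw it out and go to the red cup.

Request:
arm_command:
  motion:
    - [-1, 0, 0, 0.005, 0]
    - [-1, 0, 0, 0.008, 0]
    - [-1, 0, 0, 0.01, 0]
    - [-1, 0, 0, 0.01, 0]
    - [-1, 0, 0, 0.01, 0]

```text
t: 7.02
eef_pos: [0.4474, 0.0447, 0.1445]
tool_rot: [1.125, 1.26, -1.124]
force: [0.5, -0.5, -2.5]
finger_gap: 0.425
```

Request:
arm_command:
  motion:
    - [-1, 0, 0, 0.012, 0]
    - [-1, 0, 0, 0.02, 0]
    - [-1, 0, 0, 0.03, 0]
    - [-1, 0, 0, 0.03, 0]
    - [-1, 0, 0, 0, 0]

```text
t: 7.43
eef_pos: [0.4488, 0.0448, 0.2426]
tool_rot: [1.13, 1.253, -1.117]
force: [0.3, 0.6, -0.4]
finger_gap: 0.427
```

Request:
arm_command:
  motion:
    - [-1, 0.01, 0.028, 0, 0]
    - [-1, 0.01, 0.028, 0, 0]
    - [-1, 0.01, 0.028, 0, 0]
    - [-1, 0.01, 0.028, 0, 0]
    - [-1, 0.01, 0.028, 0, 0]

```text
t: 7.85
eef_pos: [0.4973, 0.1861, 0.2347]
tool_rot: [1.125, 1.261, -1.125]
force: [0.8, -0.4, -1.5]
finger_gap: 0.431
```

Request:
arm_command:
  motion:
    - [-1, 0.012, 0.03, 0, 0]
    - [-1, 0.012, 0.03, 0, 0]
    - [-1, 0.011, 0.03, 0, 0]
    - [-1, 0, 0, 0, 0]
    - [-1, 0, 0, 0, 0]

```text
t: 8.27
eef_pos: [0.5319, 0.276, 0.2332]
tool_rot: [1.121, 1.263, -1.125]
force: [-0.3, -0.2, -2.7]
finger_gap: 0.43
```

```bash
python3 - <<'E'
from m import *
s=observe();print(s["eef_pos"],s["t"],s["finger_gap"],s["force"])
c,im,d=shot("side");u=proj(c,[.532,.275,.12])[0].astype(int)
a=cv2.resize(im[u[1]-60:u[1]+60,u[0]-60:u[0]+60],(480,480),interpolation=cv2.INTER_CUBIC);save("c4.png",a)
E
```

```text
[0.53194272 0.27595774 0.23323257] 8.2667 0.4297663088347137 [-0.34697485 -0.21839799 -2.71601757]
```

View pics/c4.png

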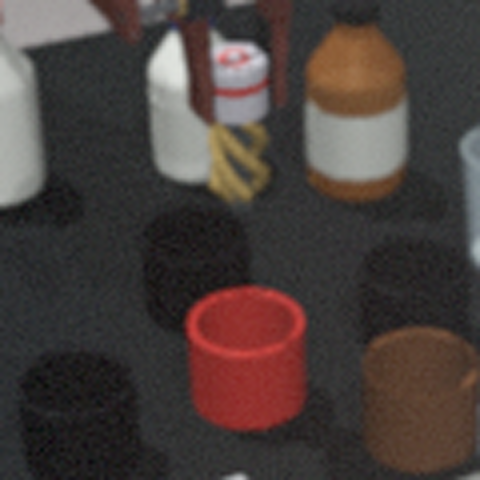

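The spindle hangs upright at (238,120), directly above the red cup at (247,350). Lowering it now.

Request:
arm_command:
  motion:
    - [-1, 0, 0, -0.03, 0]
    - [-1, 0, 0, -0.03, 0]
    - [-1, 0, 0, -0.03, 0]
    - [-1, 0, 0, -0.02, 0]
    - [-1, 0, 0, -0.012, 0]

```text
t: 8.73
eef_pos: [0.5308, 0.2728, 0.1097]
tool_rot: [1.123, 1.262, -1.129]
force: [-0.4, -0.9, -2.5]
finger_gap: 0.424
```

Request:
arm_command:
  motion:
    - [-1, 0, 0, -0.01, 0]
    - [-1, 0, 0, -0.005, 0]
    - [-1, 0, 0, -0.003, 0]
    - [-1, 0, 0, 0, 0]
    - [-1, 0, 0, 0, 0]

```text
t: 9.15
eef_pos: [0.5327, 0.2749, 0.0961]
tool_rot: [1.126, 1.26, -1.123]
force: [-0.1, -0.4, -1.4]
finger_gap: 0.428
```

Tip is now about 11 mm up. I go down until the floor is felt, then open gently.

Request:
arm_command:
  motion:
    - [-1, 0, 0, -0.003, 0]
    - [-1, 0, 0, -0.002, 0]
    - [-1, 0, 0, 0, 0]
    - [-1, 0, 0, 0, 0]
    - [-1, 0, 0, 0, 0]

```text
t: 9.57
eef_pos: [0.5321, 0.2748, 0.0897]
tool_rot: [1.125, 1.261, -1.125]
force: [0.3, 0.5, -2.7]
finger_gap: 0.426
```

Request:
arm_command:
  motion:
    - [-0.05, 0, 0, 0, 0]
    - [-0.0, 0, 0, 0, 0]
    - [0.1, 0, 0, 0, 0]
    - [0.2, 0, 0, 0, 0]
    - [0.4, 0, 0, 0, 0]

```text
t: 9.98
eef_pos: [0.5322, 0.2748, 0.09]
tool_rot: [1.125, 1.261, -1.124]
force: [-0.4, -0.8, 0.0]
finger_gap: 0.643
```

Request:
arm_command:
  motion:
    - [1, 0, 0, 0, 0]
    - [1, 0, 0, 0, 0]
    - [1, 0, 0, 0, 0]
    - [1, 0, 0, 0, 0]
    - [1, 0, 0, 0, 0]

```text
t: 10.4
eef_pos: [0.5321, 0.2747, 0.0896]
tool_rot: [1.125, 1.261, -1.125]
force: [1.7, -0.2, 0.2]
finger_gap: 0.989
```

Request:
arm_command:
  motion:
    - [1, 0, 0, 0, 0]
    - [1, 0, 0, 0, 0]
    - [1, 0, 0, 0, 0]
    - [1, 0, 0, 0, 0]
    - [1, 0, 0, 0, 0]

```text
t: 10.82
eef_pos: [0.5321, 0.2747, 0.0896]
tool_rot: [1.125, 1.261, -1.125]
force: [-0.4, 0.6, 0.3]
finger_gap: 1.0
```

```bash
python3 - <<'E'
from m import *
s=observe();print(s["eef_pos"],s["t"],s["finger_gap"],s["force"])
c,im,d=shot("side");u=proj(c,[.532,.275,.08])[0].astype(int)
a=cv2.resize(im[u[1]-60:u[1]+60,u[0]-60:u[0]+60],(480,480),interpolation=cv2.INTER_CUBIC);save("c5.png",a)
E
```

```text
[0.53205524 0.27469556 0.08959224] 10.8167 1.0001825172835195 [-0.42475294  0.58022955  0.26348427]
```

View pics/c5.png

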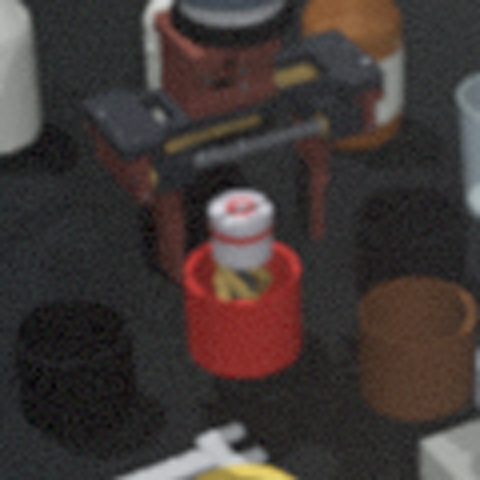

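The spindle stands upright in the red cup, head at (240,230), with the fingers open and clear of it. I go straight up.

Request:
arm_command:
  motion:
    - [1, 0, 0, 0.015, 0]
    - [1, 0, 0, 0.03, 0]
    - [1, 0, 0, 0.035, 0]
    - [1, 0, 0, 0.035, 0]
    - [1, 0, 0, 0.035, 0]

```text
t: 11.28
eef_pos: [0.5318, 0.2746, 0.2411]
tool_rot: [1.125, 1.261, -1.125]
force: [0.2, 1.0, 0.1]
finger_gap: 1.002
```

Request:
arm_command:
  motion:
    - [1, 0, 0, 0.02, 0]
    - [1, 0, 0, 0, 0]
    - [1, 0, 0, 0, 0]
    - [1, 0, 0, 0, 0]
    - [1, 0, 0, 0, 0]

```text
t: 11.7
eef_pos: [0.5316, 0.2745, 0.2571]
tool_rot: [1.122, 1.263, -1.128]
force: [-1.1, -0.4, -0.2]
finger_gap: 0.997
```

```bash
python3 - <<'E'
from h import *
s=observe();print(s["eef_pos"],s["t"],s["force"])
c,im,d=shot("side");save("c6.png",cv2.resize(im[150:310,220:440],(770,560),interpolation=cv2.INTER_CUBIC))
E
```

```text
[0.53158678 0.2744998  0.25712145] 11.7 [-1.07410743 -0.44086067 -0.20300981]
```

View pics/c6.png

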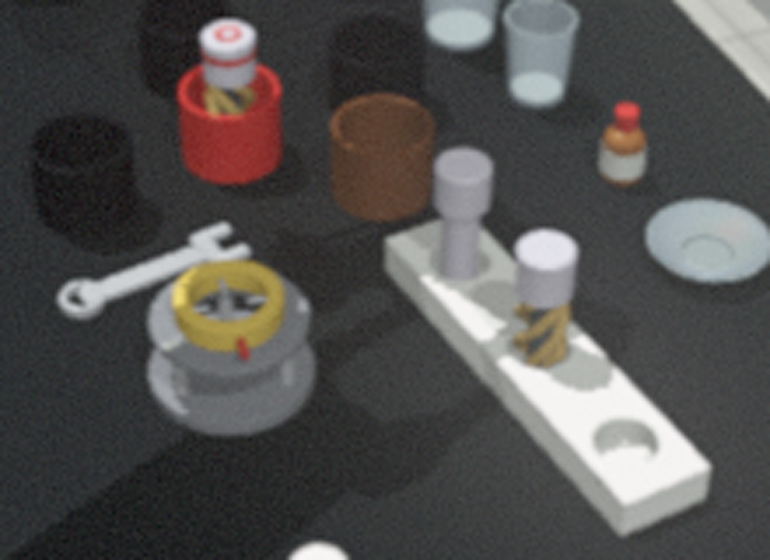

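The picture shows the left-hand spindle upright in the red cup (228,60). The right-hand spindle is still in the middle hole (545,300) and the gripper is clear.

```bash
python3 -c "
from bench import *
print(finish_job())"
```

```text
the job is handed in; nothing more can be done
None
```

The left-hand spindle was pushed straight down through the test nut without turning, drawn out and stood in the red cup. The job was handed in at about 12 s, and no verdict was reported.

- **Choice of spindle:** I took the one with the red ring and groove on its head and ribs leaning up to the left.
- **Thread test:** The nut's pointer ended well clockwise of the white mark, by more than 1 rad as judged from the side picture. The tip was about 3 mm above the base disc, worked out from the arm's position. The vertical force reading stayed below about 3 N in every check.
- **After drawing out:** The nut turned back and ended a little counter-clockwise of the white mark. The task allows it to turn back.
- **Last checks:** The final picture shows the left-hand spindle upright in the red cup and the right-hand one untouched in the middle hole. The gripper is open and about 0.15 m above the head of the spindle in the cup. No check failed.

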